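Hold the toolbox lid at its balance point

ROBOT

A 7-joint arm with a two-finger parallel gripper is mounted at the origin on the work surface. World frame = base frame: x ahead of the robot, y to its left, z up, the work surface at z = 0. Lengths are in m, angles in rad, forces in N, time in s.
With the tool pointing down it reaches from about 0.425 to 0.925 m from the base axis. Payload 6.8 kg.
Tool frame: the origin (TCP) lies on the centre line of the jaws, within the pads' length; the fingertips stand 19 mm ahead of it and the grasp point (between the pads) is the TCP; z points along the fingers, y is the line along which they close (so a half turn about z gives the same grasp; the last joint's range is limited). The gripper opens to 85 mm and grips with 20 to 120 N. Pads are 22 mm wide; open, the fingers measure 114 mm over their backs; the gripper's body (76 mm by 85 mm) begins 54 mm behind the grasp point. The pads swing forward as they close: fully open they stand 13 mm farther back than shut.
Start: joints at [-1.369, 0.477, 0.022, 1.555, -0.011, 1.109, -0.083], TCP at [0.206, 0.643, 0.25] pointing down, gripper open.
Joint ranges: [-2.96, 2.96], [-0.34, 2.1], [-1.41, 1.46], [0.24, 2.44], [-1.37, 4.51], [0.17, 1.92], [-2.96, 2.96]. Speed limits (rad/s): [2.39, 2.39, 3.14, 3.14, 3.14, 3.14, 3.14].

INTERFACE

Orientations are given as a rotation vector (axis times angle).
In Python, from bench import r gives the robot as it stands. The module is installed in compiled form; this text tells all that it offers.
- The arm moves only by the tool arm_command, never from a script. Its argument "rows" is a list of rows, each an object of numbers: "fingers": the opening, from -1 (shut) to 1 (fully open); "x", "y", "z": the shift along the tool's x, y, z in m; "ax", "ay", "az": the turn, a rotation vector about the tool's x, y, z in degrees. In form: [{"fingers": .., "x": .., "y": .., "z": .., "ax": .., "ay": .., "az": ..}, ...]. A call has 1 to 10 rows; each row shifts and turns the commanded pose from where the row before left it, along the tool's axes as they then stand; what a row does not reach is not made up. A row lasts 1/12 s, in which the tool goes at most 41.7 mm and 7.16 degrees, less where a joint would pass 70% of its speed; a pose out of reach is approached as far as the arm can. A call is refused whole if a number of a shift passes 0.0417 or a number of a turn 7.16, either way. A call with a gripper value outside its range is refused whole. The fingers move at their own pace and stop on an object; "grip_force" is the grip in N (left out, the last holds). Time passes only in rows, so rows that do not move let the fingers close. It gives the time, the measured TCP pose, the force, the opening and the grip force at its end, in the units of the state.
- r.get_obs(): the state, without advancing time (a new reading comes with each control period).
- r.grab_frame(name): name is "scene" or "top"; returns a dict with "frame" (400x640x3 uint8, red, green, blue), "depth" (400x640 float32, m along the optical axis (not along the pixel's ray), 0 where there is no reading), "K" (3x3 intrinsics, pixels), "distortion" ([k1, k2, p1, p2, k3] as OpenCV has them; the pictures are not rectified), "world_from_camera" (4x4, takes a point from camera to world coordinates). Camera axes: x right, y down, z forward; pixel columns grow to the right and rows downward; lengths in m; the calibration is good to about 2 mm. A picture is of the moment at which its call begins.
- r.hand_in(): hands the job in; it is judged then, once.
The state is a dict: "clock": time; "joints": joint angles; "qvel": joint speeds; "tau": joint torques, N m; "tcp_pos": TCP position; "orientation": TCP orientation; "contact_force": force on the tool from outside, world axes, zero at the start; "moment": the same for the moment, N m; "grip_width": finger opening in m; "gripper_force": force on a finger pad.
Only numpy, scipy, OpenCV 4.12 (cv2) and the standard library are available. Lean on these libraries where they do the work, as an engineer would, in place of code of your own. Each camera call takes 0.05 s, during which the arm holds its last target. There are 200 camera calls.

TASK

Take the yellow spirit level off the lid of the red toolbox and lay it lengthwise, centred, along the top of the narrow raised wooden rest, standing on its long edge as it stood on the lid, and let go of it. Then lift the lid by its black bar handle to its balance point, about 103 degrees open (13 degrees past upright), where it would fall neither way, and finish there still gripping the handle and keeping the lid still. Do not let the lid drop or fall over backwards, and leave the jar, the tub and the screwdriver where they are.

Things in the scene. Friction and masses are not known exactly. Their poses are not given: they have to be found in the camera images.
- toolbox: Red steel toolbox fixed to the bench, 140 mm deep (its x) by 260 mm wide (its y), 90 mm tall without the lid. Origin: centre of its underside; its -x side is the front, roughly facing the robot; z up. The lid closes it, lid top 98 mm above the bench.
- lid (a joint): Lid angle (rad): 0 closed (start), grows as its front swings up and back; stop at 2.6. A socket rack 35 mm deep under the lid puts the balance point past upright, at 1.80 (13 degrees back) for any lid weight (0.6 to 0.9 kg). Almost no friction: elsewhere it falls if let go. Lid plate 144 by 264 by 6 mm.
- lid_hinge (a point): Middle of the lid's hinge line, at the rear upper edge of the toolbox: 70 mm behind the box centre (box +x), 90 mm above the bench. The hinge line runs along the box's y. Lifting the lid turns it about +y of the box.
- lid_handle (a point): Black round bar fixed to the lid, 14 mm diameter, 130 mm long, parallel to the hinge, on two end arms (114 mm free between). The point is the middle of the bar; y along it; turns with the lid. Lid closed: 95 mm above the bench, 187 mm before and 5 mm above the hinge, 45 mm open gap from bar centre to lid edge, so pinch it from above; it can turn between the pads.
- level: Yellow spirit level with black ends and green vials: 200 mm long (its x), 22 mm wide (its y), 40 mm tall, 0.15 to 0.3 kg, loose. Origin: centre of its underside; z up. It stands on the closed lid, roughly parallel to the hinge line.
- rest: Narrow raised wooden rest fixed to the bench: a plywood foot 180 by 90 by 12 mm carrying a dark upright board 170 mm long (its x) and 24 mm thick (its y), whose flat top edge is 70 mm above the bench. Origin: centre of its underside; z up.
- jar: Closed jar, 60 mm across, 80 mm tall; to be left alone. Origin: centre of its underside.
- tub: Open orange tub, 84 mm across, 75 mm tall; to be left alone. Origin: centre of its underside.
- screwdriver: Screwdriver with a red handle lying on the bench; to be left alone. Origin: near its middle, on the underside.
There are look-alikes about, which are no part of the job. What is meant by the rest is not pink or purple, and is the smaller of those in its own colour.

How it is judged:
On the way:
1. the level stands by itself along the top of the rest, let go, and the lid is still closed (x of level in the frame of rest between -0.04 and 0.04 m and y of level in the frame of rest between -0.01 and 0.01 m and z of level in the frame of rest between 0.066 and 0.076 m and angle between the x axis of level and the x axis of rest, either way round below 0.15 rad and angle between level's own z axis and vertical below 0.1 rad and contact force between the fingers and level below 0.05 N and linear speed of level below 0.02 m/s and value of joint lid below 0.1 rad), for 0.3 s.
At the end, for the whole second after the job is handed in: The level stands on edge on the rest, let go: within 10 mm of its centre line, 40 mm of its middle, 0.15 rad of its direction. The lid is at 1.80 rad within 0.11, still (under 0.08 rad/s), fingers on its handle (over 0.3 N). Bystanders within 30 mm of their places (x of level in the frame of rest between -0.04 and 0.04 m and y of level in the frame of rest between -0.01 and 0.01 m and z of level in the frame of rest between 0.066 and 0.076 m and angle between the x axis of level and the x axis of rest, either way round below 0.15 rad and angle between level's own z axis and vertical below 0.1 rad and contact force between the fingers and level below 0.05 N and linear speed of level below 0.02 m/s and value of joint lid between 1.69 and 1.91 rad and velocity of joint lid between -0.08 and 0.08 rad/s and contact force between the fingers and lid_c2 above 0.3 N and distance of each of jar, tub, screwdriver from where it was at the start of the episode below 0.03 m); the arm keeps its last pose, push and grip.
It fails at once if the lid fell over backwards (value of joint lid above 2.15 rad).
It fails at once if the lid was dropped or flung (faster than 3 rad/s) (velocity of joint lid above 3 rad/s or velocity of joint lid below -3 rad/s).
It fails at once if a bystander was moved by more than 30 mm (distance of any of jar, tub, screwdriver from where it was at the start of the episode above 0.03 m).
It also fails if it takes over 59 s, if anything falls off the work surface, if the arm or the gripper's body presses on something with over 40 N, if the wrist force passes 120 N, or if a joint passes its speed limit or range.

## Working session

There is one attempt and no reset: what is moved stays moved. The work goes in short steps, Python scripts to look and compute and a tool call to move; the robot and the scene stay as the last step left them, time stands still between calls to the robot, and variables do not carry over. Pictures are saved under pics/ and viewed, at most 10 in all, crops included, and the job is handed in when it is done.

Besides the shell and the picture viewer there is one more tool, called after ">>>" by a JSON object that holds its "name" and its "arguments", one argument or row to a line. arm_command: Moves the arm, as the interface text tells. Its arguments: {"type":"object","properties":{"rows":{"type":"array"},"grip_force":{"type":"number"}},"required":["rows"]}

```bash
mkdir -p pics
python3 - <<'E'
from bench import r
import cv2,numpy as np
o=r.get_obs();print(o)
for n in("scene","top"):
    f=r.grab_frame(n);np.savez(n+".npz",**{k:np.array(v) for k,v in f.items()})
    cv2.imwrite(f"pics/{n}0.png",f["frame"][:,:,::-1]);print(f["K"],f["distortion"],f["world_from_camera"])
E
```

```text
{'clock': 0.0, 'joints': array([-1.36913085,  0.47784739,  0.02232948,  1.55646619, -0.01151131,
        1.10930237, -0.08312104]), 'qvel': array([ 1.77437290e-04,  6.15579648e-04, -3.11092325e-04,  5.61746390e-04,
       -1.32703366e-03, -1.11783408e-03,  2.41182062e-05]), 'tau': array([-6.15575536e-04, -5.96464384e+01,  1.60748642e+00, -2.81184125e+01,
        1.24319899e-02,  9.44002066e-03, -3.07556536e-05]), 'tcp_pos': array([0.20559421, 0.64233035, 0.24928756]), 'orientation': array([-4.84602764e-01, -3.10382314e+00,  2.96576598e-03]), 'contact_force': array([ 0.47348793,  0.66464952, -0.34235611]), 'moment': array([0.00559567, 0.03250854, 0.02096403]), 'gripper_force': 0.0, 'grip_width': 0.08553924137951009}
[[408.29427708   0.         314.68391864]
 [  0.         408.29427708 204.14568172]
 [  0.           0.           1.        ]] [-0.05340882  0.          0.          0.          0.        ] [[ 0.41661462  0.49502062 -0.76248727  1.49768475]
 [ 0.90898745 -0.23900716  0.3414929  -0.38092654]
 [-0.01319389 -0.83536229 -0.54954141  0.83390519]
 [ 0.          0.          0.          1.        ]]
[[395.01073833   0.         320.45926313]
 [  0.         395.01073833 196.2969704 ]
 [  0.           0.           1.        ]] [0.00736571 0.         0.         0.         0.        ] [[-0.00722365 -0.98782995  0.15536992  0.29604425]
 [-0.99988005  0.00500646 -0.01465698  0.06733804]
 [ 0.01370075 -0.15545716 -0.98774762  1.34450605]
 [ 0.          0.          0.          1.        ]]
```

View pics/scene0.png

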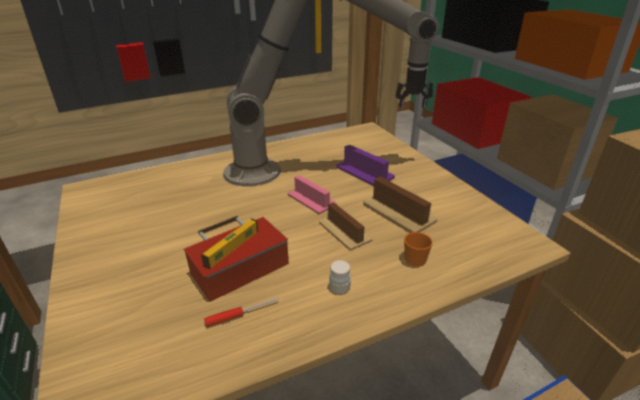

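View pics/top0.png

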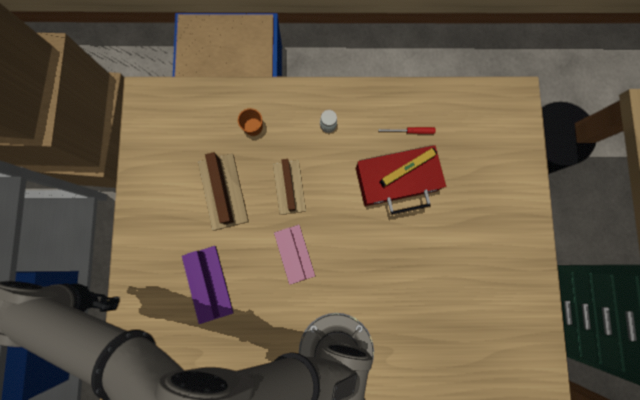

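The scene view shows two dark-brown rests, at (345,222) and (400,203). In the top view they are at (289,186), the smaller, and (222,190), the larger. The pink one at (295,255) and the purple one at (207,285) are excluded by colour. The smaller brown one at top (289,186) is therefore the rest. The toolbox is at (402,175), the level at (409,167) and the bar at (409,207).

```bash
cat > h.py <<'E'
import cv2,numpy as np
from scipy.spatial.transform import Rotation as R
def cloud(f):
    h,w=f["depth"].shape
    u,v=np.meshgrid(np.arange(w),np.arange(h))
    p=cv2.undistortPoints(np.stack([u,v],-1).reshape(-1,1,2).astype(np.float64),f["K"],f["distortion"]).reshape(h,w,2)
    d=f["depth"][...,None]
    c=np.concatenate([p*d,d],-1);T=f["world_from_camera"]
    return c@T[:3,:3].T+T[:3,3]
def ray(f,px,z):
    "pixels onto the plane at height z"
    p=cv2.undistortPoints(np.array(px,float).reshape(-1,1,2),f["K"],f["distortion"]).reshape(-1,2)
    T=f["world_from_camera"];d=np.c_[p,np.ones(len(p))]@T[:3,:3].T
    return T[:3,3]+d*((z-T[2,3])/d[:,2])[:,None]
def biggest(m):
    n,l,s,_=cv2.connectedComponentsWithStats(m.astype(np.uint8));return l==1+np.argmax(s[1:,4])
def box(f,m,z):
    "min-area rectangle, centre (m), sides, long axis direction (deg) of a mask on plane z"
    v,u=np.nonzero(m);P=ray(f,np.c_[u,v],z)[:,:2]
    (c,s,a)=cv2.minAreaRect((P*1000).astype(np.float32))
    if s[1]>s[0]:a+=90
    return np.round(c,1),np.round(s,1),round((a+90)%180-90,2)
E
python3 - <<'E'
from h import *
f=dict(np.load("top.npz"));im=f["frame"];hsv=cv2.cvtColor(im,cv2.COLOR_RGB2HSV);P=cloud(f);Z=P[...,2]
H,S,V=cv2.split(hsv)
def reg(x0,x1,y0,y1):
    m=np.zeros(Z.shape,bool);m[y0:y1,x0:x1]=1;return m
rg=reg(340,455,135,220)
lev=biggest(rg&(Z>.122))
print("level",box(f,lev,.138),np.median(Z[lev]))
lid=biggest(rg&(Z>.085)&(Z<.112)&(S>120)&((H<8)|(H>172)))|lev
print("lid",box(f,lid,.098),np.median(Z[lid]))
bar=biggest(reg(380,440,190,222)&(Z>.06)&(V<70))
print("bar",box(f,bar,.1),bar.sum(),np.median(Z[bar]))
rest=biggest(reg(268,308,150,220)&(Z>.055))
print("rest",box(f,rest,.07),np.median(Z[rest]))
foot=biggest(reg(265,310,150,220)&(Z>.006)); print("foot",box(f,foot,.012))
big=biggest(reg(198,248,145,232)&(Z>.055));print("big",box(f,big,.07),np.median(Z[big]))
for n,rr in(("jar",(315,345,105,135)),("tub",(232,268,103,140)),("sd",(372,440,120,140))):
    m=biggest(reg(*rr)&(Z>.012));print(n,box(f,m,.07 if n!="sd" else .02))
s=np.load("scene.npz")["frame"]
cr=np.hstack([cv2.resize(im[130:230,190:450],None,fx=2,fy=2),])
c2=cv2.resize(s[165:265,180:440],None,fx=2,fy=2)
cv2.imwrite("pics/crop.png",np.vstack([cr,c2])[:,:,::-1])
E
```

```text
level (array([ 578.8, -227.5]), array([ 23.2, 202.7]), -58.94) 0.13616046234623802
lid (array([ 564.7, -212.6]), array([143.8, 262.2]), -78.37) 0.09683143258536253
bar (array([ 449.6, -236.4]), array([ 13.1, 125.7]), -76.86) 124 0.09944691791894922
rest (array([539.3, 155.4]), array([170.5,  24.4]), 8.1) 0.06819726274564797
foot (array([544.2, 156.1]), array([192.1,  92.5]), 9.31)
big (array([528.7, 383.9]), array([240.1,  40.1]), 13.77) 0.09329086441628065
jar (array([753.2,  21.1]), array([54. , 77.3]), -0.4)
tub (array([753.8, 279.7]), array([93.8, 81.5]), 44.41)
sd (array([ 735.5, -304.1]), array([102. ,  25.4]), 89.81)
```

View pics/crop.png

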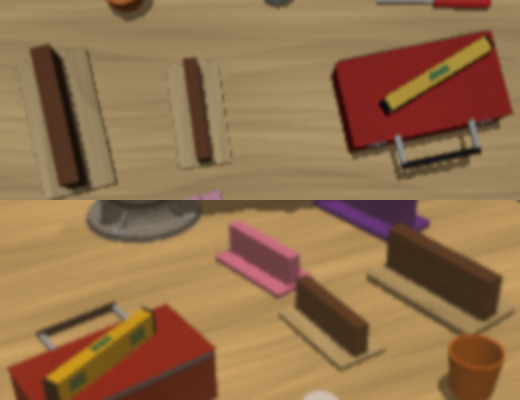

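The crop confirms it. The smaller dark board at crop (197,110) on a plywood foot measures 170 × 24 mm, as described. The other brown one is 240 × 40 mm. Next is the approach to above the level.

```bash
cat > go.py <<'E'
import sys;from h import *
from bench import r
def show(x,y,z,yaw=None):
    "tool-frame shift to a world point (m) and tool-z turn to bring tool y to yaw (deg, mod 180)"
    o=r.get_obs();M=R.from_rotvec(o["orientation"]).as_matrix()
    d=M.T@(np.array([x,y,z])-o["tcp_pos"])
    print("t",round(o["clock"],2),"tcp",o["tcp_pos"].round(4),"shift",d.round(4),"tilt",M[:2,2].round(3),"F",o["contact_force"].round(1),"w",round(o["grip_width"],4),"gf",round(o["gripper_force"],1))
    a=np.degrees(np.arctan2(M[1,1],M[0,1]))
    print("yaw y",a.round(2),end=" ")
    if yaw is not None: print("az",round(-((yaw-a+90)%180-90),2),end=" ")
    print("q",o["joints"].round(2))
if __name__=="__main__": show(*map(float,sys.argv[1:]))
E
python3 go.py .579 -.2275 .25 31.1
```

```text
t 0.1 tcp [0.2056 0.6424 0.2494] shift [-6.208e-01 -7.147e-01  7.000e-04] tilt [-0.    -0.002] F [ 0.4 -0.9  0.1] w 0.0854 gf 0.0
yaw y 72.25 az 41.15 q [-1.37  0.48  0.02  1.56 -0.01  1.11 -0.08]
```

>>> {"name": "arm_command", "arguments": {
  "rows": [
    {"fingers": 1,"x": -0.025,"y": -0.0288},
    {"fingers": 1,"x": -0.025,"y": -0.0288},
    {"fingers": 1,"x": -0.025,"y": -0.0288},
    {"fingers": 1,"x": -0.025,"y": -0.0288},
    {"fingers": 1,"x": -0.025,"y": -0.0288},
    {"fingers": 1,"x": -0.025,"y": -0.0288},
    {"fingers": 1,"x": -0.025,"y": -0.0288},
    {"fingers": 1,"x": -0.025,"y": -0.0288},
    {"fingers": 1,"x": -0.025,"y": -0.0288},
    {"fingers": 1,"x": -0.025,"y": -0.0288}
  ]
}}

```text
validation failed for argument at $.ro...
```

>>> {"name": "arm_command", "arguments": {
  "rows": [
    {"fingers": 1,"x": -0.025,"y": -0.0288},
    {"fingers": 1,"x": -0.025,"y": -0.0288},
    {"fingers": 1,"x": -0.025,"y": -0.0288},
    {"fingers": 1,"x": -0.025,"y": -0.0288},
    {"fingers": 1,"x": -0.025,"y": -0.0288},
    {"fingers": 1,"x": -0.025,"y": -0.0288},
    {"fingers": 1,"x": -0.025,"y": -0.0288},
    {"fingers": 1,"x": -0.025,"y": -0.0288},
    {"fingers": 1,"x": -0.025,"y": -0.0288},
    {"fingers": 1,"x": -0.025,"y": -0.0288}
  ]
}}

```text
validation failed for argument at $.ro...
```

```bash
python3 go.py .579 -.2275 .25 31.1
```

```text
t 0.1 tcp [0.2056 0.6424 0.2494] shift [-6.208e-01 -7.147e-01  7.000e-04] tilt [-0.    -0.002] F [ 0.4 -0.9  0.1] w 0.0854 gf 0.0
yaw y 72.25 az 41.15 q [-1.37  0.48  0.02  1.56 -0.01  1.11 -0.08]
```

The call was refused; each row may need every key, so I'll try one full row.

>>> {"name": "arm_command", "arguments": {
  "rows": [
    {"fingers": 1,"x": -0.025,"y": -0.0288,"z": 0,"ax": 0,"ay": 0,"az": 0},
    {"fingers": 1,"x": -0.025,"y": -0.0288,"z": 0,"ax": 0,"ay": 0,"az": 0},
    {"fingers": 1,"x": -0.025,"y": -0.0288,"z": 0,"ax": 0,"ay": 0,"az": 0},
    {"fingers": 1,"x": -0.025,"y": -0.0288,"z": 0,"ax": 0,"ay": 0,"az": 0},
    {"fingers": 1,"x": -0.025,"y": -0.0288,"z": 0,"ax": 0,"ay": 0,"az": 0},
    {"fingers": 1,"x": -0.025,"y": -0.0288,"z": 0,"ax": 0,"ay": 0,"az": 0},
    {"fingers": 1,"x": -0.025,"y": -0.0288,"z": 0,"ax": 0,"ay": 0,"az": 0},
    {"fingers": 1,"x": -0.025,"y": -0.0288,"z": 0,"ax": 0,"ay": 0,"az": 0},
    {"fingers": 1,"x": -0.025,"y": -0.0288,"z": 0,"ax": 0,"ay": 0,"az": 0},
    {"fingers": 1,"x": -0.025,"y": -0.0288,"z": 0,"ax": 0,"ay": 0,"az": 0}
  ]
}}

```text
clock: 0.93
tcp_pos: [0.3562, 0.2904, 0.2501]
orientation: [-0.484, -3.104, 0.0]
contact_force: [0.7, 0.1, 0.3]
grip_width: 0.0855
gripper_force: 0.0
```

```bash
python3 go.py .579 -.2275 .25 31.1
```

```text
t 0.93 tcp [0.3562 0.2904 0.2501] shift [-3.700e-01 -4.253e-01  1.000e-04] tilt [-0. -0.] F [0.7 0.1 0.3] w 0.0855 gf 0.0
yaw y 72.26 az 41.16 q [-0.97  0.12  0.16  2.06 -0.02  0.97  0.47]
```

>>> {"name": "arm_command", "arguments": {
  "rows": [
    {"fingers": 1,"x": -0.025,"y": -0.0288,"z": 0,"ax": 0,"ay": 0,"az": 0},
    {"fingers": 1,"x": -0.025,"y": -0.0288,"z": 0,"ax": 0,"ay": 0,"az": 0},
    {"fingers": 1,"x": -0.025,"y": -0.0288,"z": 0,"ax": 0,"ay": 0,"az": 0},
    {"fingers": 1,"x": -0.025,"y": -0.0288,"z": 0,"ax": 0,"ay": 0,"az": 0},
    {"fingers": 1,"x": -0.025,"y": -0.0288,"z": 0,"ax": 0,"ay": 0,"az": 0},
    {"fingers": 1,"x": -0.025,"y": -0.0288,"z": 0,"ax": 0,"ay": 0,"az": 0},
    {"fingers": 1,"x": -0.025,"y": -0.0288,"z": 0,"ax": 0,"ay": 0,"az": 0},
    {"fingers": 1,"x": -0.025,"y": -0.0288,"z": 0,"ax": 0,"ay": 0,"az": 0},
    {"fingers": 1,"x": -0.025,"y": -0.0288,"z": 0,"ax": 0,"ay": 0,"az": 0},
    {"fingers": 1,"x": -0.025,"y": -0.0288,"z": 0,"ax": 0,"ay": 0,"az": 0}
  ]
}}

```text
clock: 1.77
tcp_pos: [0.5065, -0.0599, 0.2502]
orientation: [-0.484, -3.104, -0.0]
contact_force: [0.4, 0.2, -0.6]
grip_width: 0.0855
gripper_force: 0.0
```

>>> {"name": "arm_command", "arguments": {
  "rows": [
    {"fingers": 1,"x": -0.03,"y": -0.0343,"z": 0,"ax": 0,"ay": 0,"az": 0},
    {"fingers": 1,"x": -0.03,"y": -0.0343,"z": 0,"ax": 0,"ay": 0,"az": 0},
    {"fingers": 1,"x": -0.03,"y": -0.0343,"z": 0,"ax": 0,"ay": 0,"az": 0},
    {"fingers": 1,"x": -0.03,"y": -0.0343,"z": 0,"ax": 0,"ay": 0,"az": 0},
    {"fingers": 1,"x": 0,"y": 0,"z": 0,"ax": 0,"ay": 0,"az": 6.85},
    {"fingers": 1,"x": 0,"y": 0,"z": 0,"ax": 0,"ay": 0,"az": 6.85},
    {"fingers": 1,"x": 0,"y": 0,"z": 0,"ax": 0,"ay": 0,"az": 6.85},
    {"fingers": 1,"x": 0,"y": 0,"z": 0,"ax": 0,"ay": 0,"az": 6.85},
    {"fingers": 1,"x": 0,"y": 0,"z": 0,"ax": 0,"ay": 0,"az": 6.85},
    {"fingers": 1,"x": 0,"y": 0,"z": 0,"ax": 0,"ay": 0,"az": 6.85}
  ]
}}

```text
clock: 2.6
tcp_pos: [0.5724, -0.211, 0.2499]
orientation: [-1.551, -2.731, 0.0]
contact_force: [0.7, 0.1, -0.6]
grip_width: 0.0851
gripper_force: 0.0
```

```bash
python3 go.py .579 -.2275 .125 31.1
```

```text
t 2.6 tcp [ 0.5724 -0.211   0.2499] shift [-0.0177 -0.0027  0.1249] tilt [-0.001  0.   ] F [ 0.7  0.1 -0.6] w 0.0851 gf 0.0
yaw y 30.81 az -0.29 q [-0.27  0.44  0.71  1.75 -0.32  1.07  1.08]
```

>>> {"name": "arm_command", "arguments": {
  "rows": [
    {"fingers": 1,"x": -0.0175,"y": -0.0027,"z": 0.01,"ax": 0,"ay": 0,"az": 0},
    {"fingers": 1,"x": 0,"y": 0,"z": 0.035,"ax": 0,"ay": 0,"az": 0},
    {"fingers": 1,"x": 0,"y": 0,"z": 0.035,"ax": 0,"ay": 0,"az": 0},
    {"fingers": 1,"x": 0,"y": 0,"z": 0.025,"ax": 0,"ay": 0,"az": 0},
    {"fingers": 1,"x": 0,"y": 0,"z": 0.018,"ax": 0,"ay": 0,"az": 0},
    {"fingers": 1,"x": 0,"y": 0,"z": 0,"ax": 0,"ay": 0,"az": 0}
  ]
}}

```text
clock: 3.1
tcp_pos: [0.5767, -0.226, 0.1229]
orientation: [-1.539, -2.73, 0.003]
contact_force: [-0.3, 0.9, 0.5]
grip_width: 0.0853
gripper_force: 0.0
```

```bash
python3 go.py .579 -.2275 .125 31.1
python3 - <<'E'
from bench import r
import cv2
cv2.imwrite("pics/s1.png",cv2.resize(r.grab_frame("scene")["frame"][150:320,150:400,::-1],None,fx=3,fy=3))
E
```

```text
t 3.1 tcp [ 0.5767 -0.226   0.1229] shift [-0.0025  0.0012 -0.0021] tilt [-0.007  0.002] F [-0.3  0.9  0.5] w 0.0853 gf 0.0
yaw y 31.17 az 0.07 q [-0.16  0.61  0.61  1.83 -0.44  0.86  1.2 ]
```

View pics/s1.png

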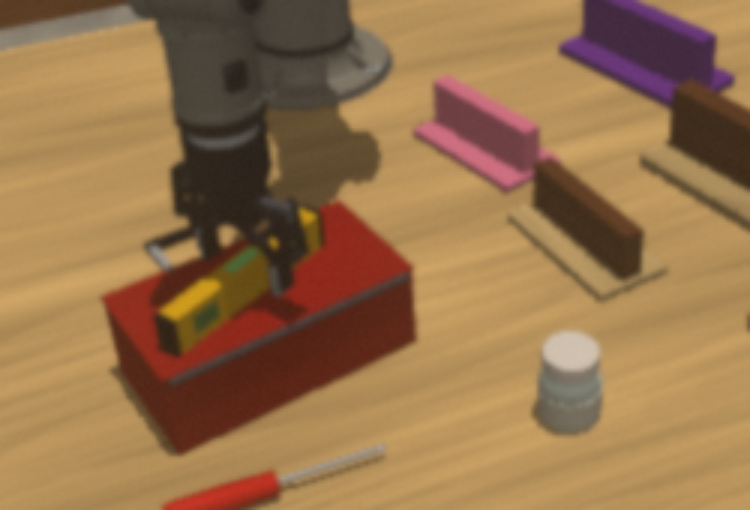

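The gripper straddles the level near its middle, at crop (245,260), with the fingers clear of the lid. I'll close and lift.

>>> {"name": "arm_command", "arguments": {
  "rows": [
    {"fingers": -1,"x": -0.002,"y": 0.001,"z": 0,"ax": 0,"ay": 0,"az": 0},
    {"fingers": -1,"x": 0,"y": 0,"z": 0,"ax": 0,"ay": 0,"az": 0},
    {"fingers": -1,"x": 0,"y": 0,"z": 0,"ax": 0,"ay": 0,"az": 0},
    {"fingers": -1,"x": 0,"y": 0,"z": 0,"ax": 0,"ay": 0,"az": 0},
    {"fingers": -1,"x": 0,"y": 0,"z": 0,"ax": 0,"ay": 0,"az": 0},
    {"fingers": -1,"x": 0,"y": 0,"z": 0,"ax": 0,"ay": 0,"az": 0},
    {"fingers": -1,"x": 0,"y": 0,"z": 0,"ax": 0,"ay": 0,"az": 0},
    {"fingers": -1,"x": 0,"y": 0,"z": 0,"ax": 0,"ay": 0,"az": 0}
  ],
  "grip_force": 50
}}

```text
clock: 3.82
tcp_pos: [0.5818, -0.2287, 0.1283]
orientation: [1.543, 2.735, 0.001]
contact_force: [-1.0, 2.5, 6.6]
grip_width: 0.0212
gripper_force: 49.8
```

```bash
python3 go.py .539 .155 .2 98.1
```

```text
t 3.82 tcp [ 0.5818 -0.2287  0.1283] shift [ 0.3504  0.162  -0.0718] tilt [0.001 0.   ] F [-1.   2.5  6.6] w 0.0212 gf 49.8
yaw y 31.15 az -66.95 q [-0.16  0.6   0.61  1.81 -0.44  0.86  1.2 ]
```

>>> {"name": "arm_command", "arguments": {
  "rows": [
    {"fingers": -1,"x": 0,"y": 0,"z": -0.005,"ax": 0,"ay": 0,"az": 0},
    {"fingers": -1,"x": 0,"y": 0,"z": -0.02,"ax": 0,"ay": 0,"az": 0},
    {"fingers": -1,"x": 0,"y": 0,"z": -0.03,"ax": 0,"ay": 0,"az": 0},
    {"fingers": -1,"x": 0,"y": 0,"z": -0.03,"ax": 0,"ay": 0,"az": 0},
    {"fingers": -1,"x": 0,"y": 0,"z": -0.01,"ax": 0,"ay": 0,"az": 0},
    {"fingers": -1,"x": 0,"y": 0,"z": 0,"ax": 0,"ay": 0,"az": 0}
  ]
}}

```text
clock: 4.32
tcp_pos: [0.5825, -0.2294, 0.2249]
orientation: [1.541, 2.732, 0.002]
contact_force: [0.1, 0.0, -2.7]
grip_width: 0.021
gripper_force: 49.4
```

```bash
python3 go.py .539 .155 .22 98.1;  python3 - <<'E'
from h import *
from bench import r
s=r.grab_frame("scene")["frame"];t=r.grab_frame("top")["frame"]
cv2.imwrite("pics/s2.png",np.hstack([cv2.resize(s[140:300,150:330],None,fx=2.2,fy=2.2),cv2.resize(t[110:270,310:490],None,fx=2.2,fy=2.2)])[:,:,::-1])
E
```

```text
t 4.32 tcp [ 0.5825 -0.2294  0.2249] shift [0.3515 0.1616 0.0043] tilt [ 0.005 -0.001] F [ 0.1  0.  -2.7] w 0.021 gf 49.4
yaw y 31.14 az -66.96 q [-0.22  0.49  0.69  1.74 -0.36  1.03  1.14]
```

View pics/s2.png

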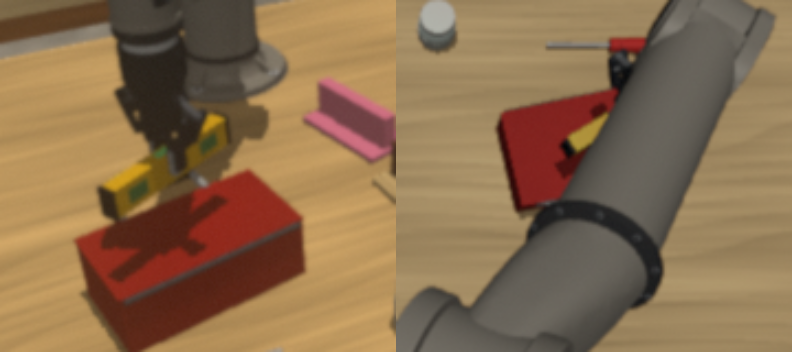

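The scene crop shows the level gripped near its middle and held horizontal, with its bottom clear of the lid. Next I'll carry it to the rest.

>>> {"name": "arm_command", "arguments": {
  "rows": [
    {"fingers": -1,"x": 0.018,"y": 0.008,"z": 0,"ax": 0,"ay": 0,"az": 0},
    {"fingers": -1,"x": 0.03,"y": 0.014,"z": 0,"ax": 0,"ay": 0,"az": 0},
    {"fingers": -1,"x": 0.03,"y": 0.014,"z": 0,"ax": 0,"ay": 0,"az": 0},
    {"fingers": -1,"x": 0.03,"y": 0.014,"z": 0,"ax": 0,"ay": 0,"az": 0},
    {"fingers": -1,"x": 0.03,"y": 0.014,"z": 0,"ax": 0,"ay": 0,"az": 0},
    {"fingers": -1,"x": 0.03,"y": 0.014,"z": 0,"ax": 0,"ay": 0,"az": 0},
    {"fingers": -1,"x": 0.03,"y": 0.014,"z": 0,"ax": 0,"ay": 0,"az": 0},
    {"fingers": -1,"x": 0.03,"y": 0.014,"z": 0,"ax": 0,"ay": 0,"az": 0},
    {"fingers": -1,"x": 0.03,"y": 0.014,"z": 0,"ax": 0,"ay": 0,"az": 0},
    {"fingers": -1,"x": 0.03,"y": 0.014,"z": 0,"ax": 0,"ay": 0,"az": 0}
  ]
}}

```text
clock: 5.25
tcp_pos: [0.545, 0.0887, 0.2201]
orientation: [-1.542, -2.734, 0.004]
contact_force: [1.1, -0.7, -3.3]
grip_width: 0.0212
gripper_force: 49.3
```

>>> {"name": "arm_command", "arguments": {
  "rows": [
    {"fingers": -1,"x": 0.03,"y": 0.014,"z": 0,"ax": 0,"ay": 0,"az": 0},
    {"fingers": -1,"x": 0.02,"y": 0.01,"z": 0,"ax": 0,"ay": 0,"az": 0},
    {"fingers": -1,"x": 0,"y": 0,"z": 0,"ax": 0,"ay": 0,"az": -4},
    {"fingers": -1,"x": 0,"y": 0,"z": 0,"ax": 0,"ay": 0,"az": -7},
    {"fingers": -1,"x": 0,"y": 0,"z": 0,"ax": 0,"ay": 0,"az": -7},
    {"fingers": -1,"x": 0,"y": 0,"z": 0,"ax": 0,"ay": 0,"az": -7},
    {"fingers": -1,"x": 0,"y": 0,"z": 0,"ax": 0,"ay": 0,"az": -7},
    {"fingers": -1,"x": 0,"y": 0,"z": 0,"ax": 0,"ay": 0,"az": -7},
    {"fingers": -1,"x": 0,"y": 0,"z": 0,"ax": 0,"ay": 0,"az": -7},
    {"fingers": -1,"x": 0,"y": 0,"z": 0,"ax": 0,"ay": 0,"az": -7}
  ]
}}

```text
clock: 6.08
tcp_pos: [0.5401, 0.1421, 0.2198]
orientation: [-0.15, -3.134, 0.003]
contact_force: [0.2, -0.5, -2.1]
grip_width: 0.0215
gripper_force: 49.3
```

>>> {"name": "arm_command", "arguments": {
  "rows": [
    {"fingers": -1,"x": 0,"y": 0,"z": 0,"ax": 0,"ay": 0,"az": -7},
    {"fingers": -1,"x": 0,"y": 0,"z": 0,"ax": 0,"ay": 0,"az": -5},
    {"fingers": -1,"x": 0,"y": 0,"z": 0,"ax": 0,"ay": 0,"az": -2},
    {"fingers": -1,"x": 0,"y": 0,"z": 0,"ax": 0,"ay": 0,"az": 0}
  ]
}}

```text
clock: 6.42
tcp_pos: [0.5402, 0.142, 0.22]
orientation: [0.225, -3.13, 0.002]
contact_force: [0.5, -0.2, -2.1]
grip_width: 0.0215
gripper_force: 49.3
```

```bash
python3 go.py .539 .155 .12 98.1
```

```text
t 6.42 tcp [0.5402 0.142  0.22  ] shift [-0.0011  0.0131  0.1   ] tilt [-0.004 -0.001] F [ 0.5 -0.2 -2.1] w 0.0215 gf 49.3
yaw y 98.23 az 0.13 q [-0.69  0.33  0.4   1.89 -0.16  0.95  1.49]
```

>>> {"name": "arm_command", "arguments": {
  "rows": [
    {"fingers": -1,"x": -0.001,"y": 0.0133,"z": 0.01,"ax": 0,"ay": 0,"az": 0},
    {"fingers": -1,"x": 0,"y": 0,"z": 0.03,"ax": 0,"ay": 0,"az": 0},
    {"fingers": -1,"x": 0,"y": 0,"z": 0.03,"ax": 0,"ay": 0,"az": 0},
    {"fingers": -1,"x": 0,"y": 0,"z": 0.025,"ax": 0,"ay": 0,"az": 0},
    {"fingers": -1,"x": 0,"y": 0,"z": 0.01,"ax": 0,"ay": 0,"az": 0},
    {"fingers": -1,"x": 0,"y": 0,"z": 0.004,"ax": 0,"ay": 0,"az": 0},
    {"fingers": -1,"x": 0,"y": 0,"z": 0,"ax": 0,"ay": 0,"az": 0},
    {"fingers": -1,"x": 0,"y": 0,"z": 0,"ax": 0,"ay": 0,"az": 0}
  ]
}}

```text
clock: 7.08
tcp_pos: [0.5414, 0.1561, 0.114]
orientation: [-0.223, 3.132, 0.001]
contact_force: [-0.3, -0.2, -2.6]
grip_width: 0.0209
gripper_force: 49.2
```

```bash
python3 go.py .539 .1554 .10 98.1;  python3 - <<'E'
from h import *
from bench import r
f=r.grab_frame("scene");s=f["frame"];P=cloud(f);H,S,V=cv2.split(cv2.cvtColor(s,cv2.COLOR_RGB2HSV))
m=(H>18)&(H<32)&(S>170)&(V>90)&(P[...,2]>.05)&(P[...,2]<.2)&(np.abs(P[...,0]-.54)<.15)&(np.abs(P[...,1]-.155)<.06)
print(m.sum(),P[m].min(0),P[m].max(0))
cv2.imwrite("pics/s3.png",cv2.resize(s[150:270,280:420],None,fx=4,fy=4)[:,:,::-1])
E
```

```text
t 7.08 tcp [0.5414 0.1561 0.114 ] shift [ 0.0025 -0.0004  0.014 ] tilt [0.001 0.   ] F [-0.3 -0.2 -2.6] w 0.0209 gf 49.2
yaw y 98.13 az 0.03 q [-0.66  0.48  0.34  1.96 -0.23  0.74  1.54]
247 [0.45160508 0.12983583 0.08399103] [0.6391382  0.1797562  0.12872424]
```

View pics/s3.png

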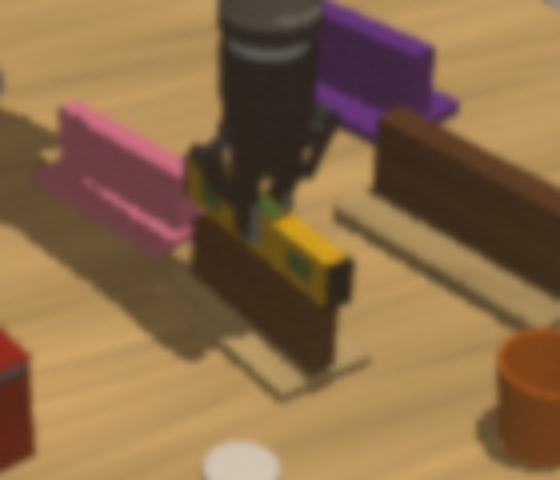

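The level hovers about 14 mm above the board and is aligned with it. I'll lower it gently to contact.

>>> {"name": "arm_command", "arguments": {
  "rows": [
    {"fingers": -1,"x": 0,"y": 0,"z": 0.006,"ax": 0,"ay": 0,"az": 0},
    {"fingers": -1,"x": 0,"y": 0,"z": 0.005,"ax": 0,"ay": 0,"az": 0},
    {"fingers": -1,"x": 0,"y": 0,"z": 0.001,"ax": 0,"ay": 0,"az": 0},
    {"fingers": -1,"x": 0,"y": 0,"z": 0,"ax": 0,"ay": 0,"az": 0}
  ]
}}

```text
clock: 7.47
tcp_pos: [0.5405, 0.1556, 0.101]
orientation: [0.223, -3.133, 0.0]
contact_force: [-0.6, 0.6, -3.2]
grip_width: 0.0216
gripper_force: 49.3
```

>>> {"name": "arm_command", "arguments": {
  "rows": [
    {"fingers": -1,"x": 0,"y": 0,"z": 0.001,"ax": 0,"ay": 0,"az": 0},
    {"fingers": -1,"x": 0,"y": 0,"z": 0.0,"ax": 0,"ay": 0,"az": 0},
    {"fingers": -1,"x": 0,"y": 0,"z": 0,"ax": 0,"ay": 0,"az": 0}
  ]
}}

```text
clock: 7.72
tcp_pos: [0.5408, 0.1557, 0.1004]
orientation: [-0.223, 3.134, 0.0]
contact_force: [-0.8, 0.0, -1.7]
grip_width: 0.0212
gripper_force: 49.3
```

>>> {"name": "arm_command", "arguments": {
  "rows": [
    {"fingers": -1,"x": 0,"y": 0,"z": 0.001,"ax": 0,"ay": 0,"az": 0},
    {"fingers": -1,"x": 0,"y": 0,"z": 0.0,"ax": 0,"ay": 0,"az": 0},
    {"fingers": -1,"x": 0,"y": 0,"z": 0,"ax": 0,"ay": 0,"az": 0}
  ]
}}

```text
clock: 7.97
tcp_pos: [0.5409, 0.1557, 0.1002]
orientation: [-0.223, 3.133, 0.001]
contact_force: [-2.9, -0.9, 6.1]
grip_width: 0.0213
gripper_force: 50.5
```

>>> {"name": "arm_command", "arguments": {
  "rows": [
    {"fingers": -0.4,"x": 0,"y": 0,"z": 0,"ax": 0,"ay": 0,"az": 0},
    {"fingers": -0.2,"x": 0,"y": 0,"z": 0,"ax": 0,"ay": 0,"az": 0},
    {"fingers": 0,"x": 0,"y": 0,"z": 0,"ax": 0,"ay": 0,"az": 0},
    {"fingers": 0.2,"x": 0,"y": 0,"z": 0,"ax": 0,"ay": 0,"az": 0},
    {"fingers": 0.4,"x": 0,"y": 0,"z": 0,"ax": 0,"ay": 0,"az": 0},
    {"fingers": 0.6,"x": 0,"y": 0,"z": 0,"ax": 0,"ay": 0,"az": 0},
    {"fingers": 0.6,"x": 0,"y": 0,"z": 0,"ax": 0,"ay": 0,"az": 0},
    {"fingers": 0.6,"x": 0,"y": 0,"z": 0,"ax": 0,"ay": 0,"az": 0}
  ]
}}

```text
clock: 8.63
tcp_pos: [0.5407, 0.1557, 0.0993]
orientation: [0.223, -3.134, 0.0]
contact_force: [-0.1, -1.1, 0.6]
grip_width: 0.0682
gripper_force: 0.0
```

```bash
python3 go.py .539 .1554 .25 98.1;  python3 - <<'E'
from h import *
from bench import r
f=r.grab_frame("scene");s=f["frame"];P=cloud(f);H,S,V=cv2.split(cv2.cvtColor(s,cv2.COLOR_RGB2HSV))
m=(H>18)&(H<32)&(S>170)&(V>90)&(P[...,2]>.05)&(P[...,2]<.2)&(np.abs(P[...,0]-.54)<.15)&(np.abs(P[...,1]-.155)<.06)
print(m.sum(),P[m].min(0),P[m].max(0))
E
```

```text
t 8.63 tcp [0.5407 0.1557 0.0993] shift [ 0.0018 -0.     -0.1507] tilt [-0. -0.] F [-0.1 -1.1  0.6] w 0.0682 gf 0.0
yaw y 98.15 az 0.05 q [-0.65  0.5   0.33  1.97 -0.24  0.71  1.55]
271 [0.51579617 0.13916289 0.07332122] [0.63798316 0.17932919 0.11577261]
```

Now I'll rise straight up, then look from the top.

>>> {"name": "arm_command", "arguments": {
  "rows": [
    {"fingers": 0.6,"x": 0,"y": 0,"z": -0.01,"ax": 0,"ay": 0,"az": 0},
    {"fingers": 0.6,"x": 0,"y": 0,"z": -0.02,"ax": 0,"ay": 0,"az": 0},
    {"fingers": 0.6,"x": 0,"y": 0,"z": -0.03,"ax": 0,"ay": 0,"az": 0},
    {"fingers": 0.6,"x": 0,"y": 0,"z": -0.03,"ax": 0,"ay": 0,"az": 0},
    {"fingers": 0.6,"x": 0,"y": 0,"z": -0.03,"ax": 0,"ay": 0,"az": 0},
    {"fingers": 0.6,"x": 0,"y": 0,"z": -0.03,"ax": 0,"ay": 0,"az": 0},
    {"fingers": 0,"x": 0,"y": 0,"z": 0,"ax": 0,"ay": 0,"az": 0}
  ]
}}

```text
clock: 9.27
tcp_pos: [0.544, 0.1561, 0.2562]
orientation: [-0.221, 3.124, 0.006]
contact_force: [0.7, -0.6, -0.4]
grip_width: 0.058
gripper_force: 0.0
```

```bash
python3 go.py .450 -.2363 .25 11.6
```

```text
t 9.27 tcp [0.544  0.1561 0.2562] shift [ 0.1484 -0.3753  0.0035] tilt [0.01  0.005] F [ 0.7 -0.6 -0.4] w 0.058 gf 0.0
yaw y 98.1 az 86.5 q [-0.72  0.3   0.41  1.84 -0.14  1.02  1.46]
```

>>> {"name": "arm_command", "arguments": {
  "rows": [
    {"fingers": 0,"x": 0.0148,"y": -0.0375,"z": 0,"ax": 0,"ay": 0,"az": 0},
    {"fingers": 0,"x": 0.0148,"y": -0.0375,"z": 0,"ax": 0,"ay": 0,"az": 0},
    {"fingers": 0,"x": 0.0148,"y": -0.0375,"z": 0,"ax": 0,"ay": 0,"az": 0},
    {"fingers": 0,"x": 0.0148,"y": -0.0375,"z": 0,"ax": 0,"ay": 0,"az": 0},
    {"fingers": 0,"x": 0.0148,"y": -0.0375,"z": 0,"ax": 0,"ay": 0,"az": 0},
    {"fingers": 0,"x": 0.0148,"y": -0.0375,"z": 0,"ax": 0,"ay": 0,"az": 0},
    {"fingers": 0,"x": 0.0148,"y": -0.0375,"z": 0,"ax": 0,"ay": 0,"az": 0},
    {"fingers": 0,"x": 0.0148,"y": -0.0375,"z": 0,"ax": 0,"ay": 0,"az": 0},
    {"fingers": 0,"x": 0.0148,"y": -0.0375,"z": 0,"ax": 0,"ay": 0,"az": 0},
    {"fingers": 0,"x": 0.0148,"y": -0.0375,"z": 0,"ax": 0,"ay": 0,"az": 0}
  ]
}}

```text
clock: 10.1
tcp_pos: [0.4464, -0.2383, 0.2498]
orientation: [-0.223, 3.133, 0.0]
contact_force: [0.5, -0.2, 0.8]
grip_width: 0.0427
gripper_force: 0.0
```

>>> {"name": "arm_command", "arguments": {
  "rows": [
    {"fingers": 0,"x": 0,"y": 0,"z": 0,"ax": 0,"ay": 0,"az": 7},
    {"fingers": 0,"x": 0,"y": 0,"z": 0,"ax": 0,"ay": 0,"az": 7},
    {"fingers": 0,"x": 0,"y": 0,"z": 0,"ax": 0,"ay": 0,"az": 7},
    {"fingers": 0,"x": 0,"y": 0,"z": 0,"ax": 0,"ay": 0,"az": 7},
    {"fingers": 0,"x": 0,"y": 0,"z": 0,"ax": 0,"ay": 0,"az": 7},
    {"fingers": 0,"x": 0,"y": 0,"z": 0,"ax": 0,"ay": 0,"az": 7},
    {"fingers": 0,"x": 0,"y": 0,"z": 0,"ax": 0,"ay": 0,"az": 7},
    {"fingers": 0,"x": 0,"y": 0,"z": 0,"ax": 0,"ay": 0,"az": 7},
    {"fingers": 0,"x": 0,"y": 0,"z": 0,"ax": 0,"ay": 0,"az": 7},
    {"fingers": 0,"x": 0,"y": 0,"z": 0,"ax": 0,"ay": 0,"az": 7}
  ]
}}

```text
clock: 10.93
tcp_pos: [0.4472, -0.2365, 0.2496]
orientation: [1.623, 2.69, 0.001]
contact_force: [0.1, -0.4, 0.2]
grip_width: 0.0426
gripper_force: 0.0
```

>>> {"name": "arm_command", "arguments": {
  "rows": [
    {"fingers": -0.1,"x": 0,"y": 0,"z": 0,"ax": 0,"ay": 0,"az": 7},
    {"fingers": -0.1,"x": 0,"y": 0,"z": 0,"ax": 0,"ay": 0,"az": 7},
    {"fingers": -0.1,"x": 0,"y": 0,"z": 0,"ax": 0,"ay": 0,"az": 2.5},
    {"fingers": -0.1,"x": 0,"y": 0,"z": 0,"ax": 0,"ay": 0,"az": 0}
  ]
}}

```text
clock: 11.27
tcp_pos: [0.4473, -0.2364, 0.2494]
orientation: [-1.986, -2.434, -0.0]
contact_force: [-0.0, 1.6, 0.3]
grip_width: 0.0384
gripper_force: 0.0
```

```bash
python3 go.py .450 -.2363 .16 11.6;  python3 - <<'E'
from h import *
from bench import r
f=r.grab_frame("top");P=cloud(f);Z=P[...,2]
m=np.zeros(Z.shape,bool);m[130:230,255:320]=1
m=biggest(m&(Z>.09)&(Z<.13));print("level",box(f,m,.11),m.sum(),np.median(Z[m]))
t=f["frame"];s=r.grab_frame("scene")["frame"]
cv2.imwrite("pics/s4.png",np.hstack([cv2.resize(s[150:300,170:370],None,fx=2,fy=2),cv2.resize(t[110:260,255:455],None,fx=2,fy=2)])[:,:,::-1])
E
```

```text
t 11.27 tcp [ 0.4473 -0.2364  0.2494] shift [-0.0005  0.0027  0.0894] tilt [0. 0.] F [-0.   1.6  0.3] w 0.0384 gf 0.0
yaw y 11.56 az -0.04 q [-0.41  0.28  0.94  2.   -0.27  0.99  0.85]
level (array([538.7, 155.2]), array([202. ,  22.7]), 8.03) 444 0.10870306127959717
```

View pics/s4.png

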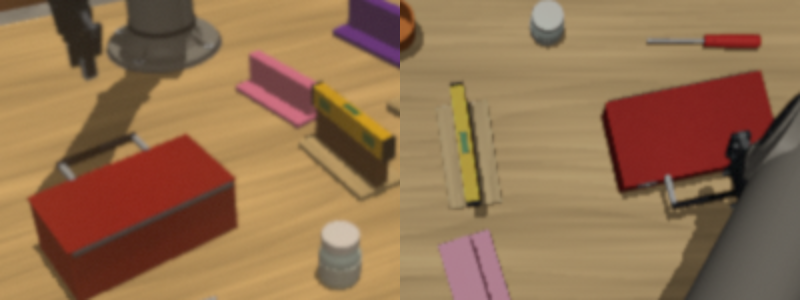

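The level stands on the rest within 1 mm and 0.1° (top crop (465,145)). Next I'll go down onto the bar.

>>> {"name": "arm_command", "arguments": {
  "rows": [
    {"fingers": -0.1,"x": 0,"y": 0.0025,"z": 0.02,"ax": 0,"ay": 0,"az": 0},
    {"fingers": -0.1,"x": 0,"y": 0,"z": 0.035,"ax": 0,"ay": 0,"az": 0},
    {"fingers": -0.1,"x": 0,"y": 0,"z": 0.035,"ax": 0,"ay": 0,"az": 0},
    {"fingers": -0.1,"x": 0,"y": 0,"z": 0.025,"ax": 0,"ay": 0,"az": 0},
    {"fingers": -0.1,"x": 0,"y": 0,"z": 0.015,"ax": 0,"ay": 0,"az": 0},
    {"fingers": -0.1,"x": 0,"y": 0,"z": 0.015,"ax": 0,"ay": 0,"az": 0},
    {"fingers": -0.1,"x": 0,"y": 0,"z": 0,"ax": 0,"ay": 0,"az": 0},
    {"fingers": -0.1,"x": 0,"y": 0,"z": 0,"ax": 0,"ay": 0,"az": 0}
  ]
}}

```text
clock: 12.03
tcp_pos: [0.4494, -0.2361, 0.1041]
orientation: [-1.983, -2.435, 0.001]
contact_force: [0.3, 0.6, -0.0]
grip_width: 0.0383
gripper_force: 0.0
```

```bash
python3 go.py .450 -.2363 .095 11.6
```

```text
t 12.03 tcp [ 0.4494 -0.2361  0.1041] shift [-0.0003  0.0005  0.0091] tilt [-0.001  0.   ] F [ 0.3  0.6 -0. ] w 0.0383 gf 0.0
yaw y 11.68 az 0.08 q [-0.21  0.51  0.74  2.11 -0.52  0.71  1.07]
```

>>> {"name": "arm_command", "arguments": {
  "rows": [
    {"fingers": -0.1,"x": 0,"y": 0.0005,"z": 0.009,"ax": 0,"ay": 0,"az": 0},
    {"fingers": -0.1,"x": 0,"y": 0,"z": 0,"ax": 0,"ay": 0,"az": 0},
    {"fingers": -1,"x": 0,"y": 0,"z": 0,"ax": 0,"ay": 0,"az": 0},
    {"fingers": -1,"x": 0,"y": 0,"z": 0,"ax": 0,"ay": 0,"az": 0},
    {"fingers": -1,"x": 0,"y": 0,"z": 0,"ax": 0,"ay": 0,"az": 0},
    {"fingers": -1,"x": 0,"y": 0,"z": 0,"ax": 0,"ay": 0,"az": 0},
    {"fingers": -1,"x": 0,"y": 0,"z": 0,"ax": 0,"ay": 0,"az": 0},
    {"fingers": -1,"x": 0,"y": 0,"z": 0,"ax": 0,"ay": 0,"az": 0}
  ],
  "grip_force": 50
}}

```text
clock: 12.7
tcp_pos: [0.4528, -0.2356, 0.0961]
orientation: [1.981, 2.434, 0.003]
contact_force: [4.8, 1.4, -2.2]
grip_width: 0.0124
gripper_force: 48.6
```

```bash
python3 go.py .450 -.2363 .095 11.6
```

```text
t 12.7 tcp [ 0.4528 -0.2356  0.0961] shift [-0.0002 -0.0028  0.0011] tilt [ 0.004 -0.001] F [ 4.8  1.4 -2.2] w 0.0124 gf 48.6
yaw y 11.74 az 0.14 q [-0.2   0.52  0.72  2.11 -0.54  0.69  1.09]
```

Gripped. Now the table of arc increments (box frame: tool +y = box +x, tool −z = up).

```bash
cat > arc.py <<'E'
import sys;from h import *
from bench import r
hx=np.array([.6355,-.198]);ex=np.array([np.cos(np.radians(11.6)),np.sin(np.radians(11.6))]);p0=np.degrees(np.arctan2(5,187));Rr=np.hypot(.187,.005)
o=r.get_obs();p=o["tcp_pos"];u=(p[:2]-hx)@ex;w=p[2]-.09
print("u,w mm",round(u*1e3,1),round(w*1e3,1),"R",round(np.hypot(u,w)*1e3,1),"lid deg",round(180-np.degrees(np.arctan2(w,u))-p0,2),"F",o["contact_force"].round(1),"w",round(o["grip_width"],4),"off",round((p[:2]-hx)@[-ex[1],ex[0]]*1e3,1))
a,b,n=map(float,sys.argv[1:])
t=np.radians(np.linspace(a,b,int(n)+1)+p0);U=-Rr*np.cos(t);W=Rr*np.sin(t)
print(np.c_[np.degrees(t[1:])-p0,np.diff(U),-np.diff(W)].round(4).tolist())
E
python3 arc.py 0 105 35
```

```text
u,w mm -186.6 6.1 R 186.7 lid deg 0.34 F [ 4.8  1.4 -2.2] w 0.0124 off -0.1
[[3.0, 0.0005, -0.0098], [6.0, 0.001, -0.0097], [9.0, 0.0015, -0.0097], [12.0, 0.002, -0.0096], [15.0, 0.0025, -0.0095], [18.0, 0.003, -0.0093], [21.0, 0.0035, -0.0091], [24.0, 0.004, -0.0089], [27.0, 0.0045, -0.0087], [30.0, 0.0049, -0.0085], [33.0, 0.0053, -0.0082], [36.0, 0.0058, -0.0079], [39.0, 0.0062, -0.0076], [42.0, 0.0066, -0.0073], [45.0, 0.0069, -0.0069], [48.0, 0.0073, -0.0065], [51.0, 0.0076, -0.0062], [54.0, 0.0079, -0.0058], [57.0, 0.0082, -0.0053], [60.0, 0.0085, -0.0049], [63.0, 0.0087, -0.0044], [66.0, 0.0089, -0.004], [69.0, 0.0091, -0.0035], [72.0, 0.0093, -0.003], [75.0, 0.0095, -0.0025], [78.0, 0.0096, -0.002], [81.0, 0.0097, -0.0015], [84.0, 0.0097, -0.001], [87.0, 0.0098, -0.0005], [90.0, 0.0098, 0.0], [93.0, 0.0098, 0.0005], [96.0, 0.0097, 0.001], [99.0, 0.0097, 0.0015], [102.0, 0.0096, 0.002], [105.0, 0.0095, 0.0025]]
```

>>> {"name": "arm_command", "arguments": {
  "rows": [
    {"fingers": -1,"x": 0,"y": 0.002,"z": -0.003,"ax": 0,"ay": 0,"az": 0},
    {"fingers": -1,"x": 0,"y": 0.0005,"z": -0.0068,"ax": 0,"ay": 0,"az": 0},
    {"fingers": -1,"x": 0,"y": 0.001,"z": -0.0097,"ax": 0,"ay": 0,"az": 0},
    {"fingers": -1,"x": 0,"y": 0.0015,"z": -0.0097,"ax": 0,"ay": 0,"az": 0},
    {"fingers": -1,"x": 0,"y": 0.002,"z": -0.0096,"ax": 0,"ay": 0,"az": 0},
    {"fingers": -1,"x": 0,"y": 0.0025,"z": -0.0095,"ax": 0,"ay": 0,"az": 0},
    {"fingers": -1,"x": 0,"y": 0.003,"z": -0.0093,"ax": 0,"ay": 0,"az": 0},
    {"fingers": -1,"x": 0,"y": 0.0035,"z": -0.0091,"ax": 0,"ay": 0,"az": 0}
  ]
}}

```text
clock: 13.37
tcp_pos: [0.4659, -0.2328, 0.163]
orientation: [1.985, 2.435, -0.0]
contact_force: [1.0, -2.6, -4.9]
grip_width: 0.0124
gripper_force: 48.9
```

```bash
python3 arc.py 0 3 1; python3 go.py .45 -.2363 .25 11.6
```

```text
u,w mm -173.1 73.0 R 187.9 lid deg 21.34 F [ 1.  -2.6 -4.9] w 0.0124 off -0.0
[[3.0, 0.0005, -0.0098]]
t 13.37 tcp [ 0.4659 -0.2328  0.163 ] shift [-0.0002 -0.0163 -0.087 ] tilt [-0. -0.] F [ 1.  -2.6 -4.9] w 0.0124 gf 48.9
yaw y 11.64 az 0.04 q [-0.3   0.44  0.82  2.04 -0.43  0.84  0.98]
```

Forces are small and the arc fits, so I'll continue.

>>> {"name": "arm_command", "arguments": {
  "rows": [
    {"fingers": -1,"x": 0,"y": 0.004,"z": -0.0089,"ax": 0,"ay": 0,"az": 0},
    {"fingers": -1,"x": 0,"y": 0.0045,"z": -0.0087,"ax": 0,"ay": 0,"az": 0},
    {"fingers": -1,"x": 0,"y": 0.0049,"z": -0.0085,"ax": 0,"ay": 0,"az": 0},
    {"fingers": -1,"x": 0,"y": 0.0053,"z": -0.0082,"ax": 0,"ay": 0,"az": 0},
    {"fingers": -1,"x": 0,"y": 0.0058,"z": -0.0079,"ax": 0,"ay": 0,"az": 0},
    {"fingers": -1,"x": 0,"y": 0.0062,"z": -0.0076,"ax": 0,"ay": 0,"az": 0},
    {"fingers": -1,"x": 0,"y": 0.0066,"z": -0.0073,"ax": 0,"ay": 0,"az": 0},
    {"fingers": -1,"x": 0,"y": 0.0069,"z": -0.0069,"ax": 0,"ay": 0,"az": 0},
    {"fingers": -1,"x": 0,"y": 0.0073,"z": -0.0065,"ax": 0,"ay": 0,"az": 0},
    {"fingers": -1,"x": 0,"y": 0.0076,"z": -0.0062,"ax": 0,"ay": 0,"az": 0}
  ]
}}

```text
clock: 14.2
tcp_pos: [0.5181, -0.2221, 0.2393]
orientation: [-1.982, -2.423, 0.008]
contact_force: [-20.5, 0.5, 15.9]
grip_width: 0.0123
gripper_force: 48.9
```

```bash
python3 arc.py 0 3 1; python3 go.py .45 -.2363 .25 11.6
```

```text
u,w mm -119.8 149.3 R 191.5 lid deg 49.73 F [-20.5   0.5  15.9] w 0.0123 off -0.0
[[3.0, 0.0005, -0.0098]]
t 14.2 tcp [ 0.5181 -0.2221  0.2393] shift [-0.0003 -0.0697 -0.0099] tilt [-0.011  0.003] F [-20.5   0.5  15.9] w 0.0123 gf 48.9
yaw y 11.43 az -0.17 q [-0.37  0.42  0.88  1.87 -0.37  1.04  0.86]
```

The force rose to about 26 N. I'll pause two rows and look.

>>> {"name": "arm_command", "arguments": {
  "rows": [
    {"fingers": -1,"x": 0,"y": 0,"z": 0,"ax": 0,"ay": 0,"az": 0},
    {"fingers": -1,"x": 0,"y": 0,"z": 0,"ax": 0,"ay": 0,"az": 0}
  ]
}}

```text
clock: 14.37
tcp_pos: [0.5186, -0.2221, 0.2397]
orientation: [-1.982, -2.425, 0.007]
contact_force: [-20.2, -0.4, 18.2]
grip_width: 0.012
gripper_force: 49.2
```

```bash
python3 arc.py 0 3 1
python3 - <<'E'
from h import *
from bench import r
print(r.get_obs()["moment"].round(2))
s=r.grab_frame("scene")["frame"]
cv2.imwrite("pics/s5.png",cv2.resize(s[120:310,150:330],None,fx=3.1,fy=3.1)[:,:,::-1])
E
```

```text
u,w mm -119.4 149.7 R 191.5 lid deg 49.9 F [-20.2  -0.4  18.2] w 0.012 off -0.1
[[3.0, 0.0005, -0.0098]]
[0.01 4.69 0.03]
```

View pics/s5.png

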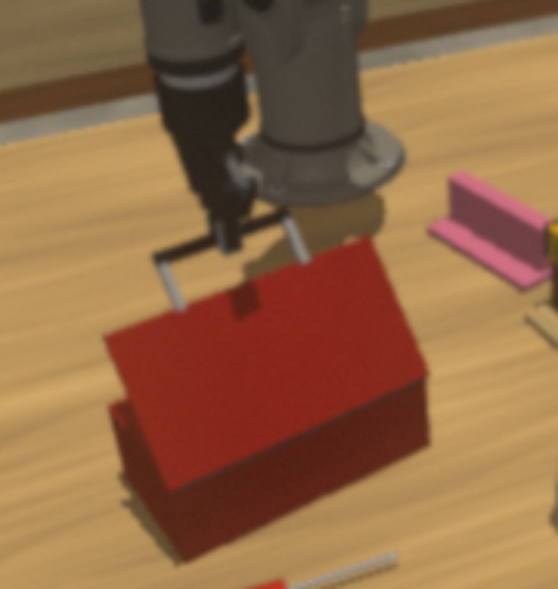

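The crop shows the pads on the middle of the bar at (228,232), with clear space to the lid edge. So the force is a centre error in my arc, about 5–6 mm too low. I'll ease outward and recheck.

>>> {"name": "arm_command", "arguments": {
  "rows": [
    {"fingers": -1,"x": 0,"y": -0.002,"z": -0.002,"ax": 0,"ay": 0,"az": 0},
    {"fingers": -1,"x": 0,"y": -0.002,"z": -0.002,"ax": 0,"ay": 0,"az": 0},
    {"fingers": -1,"x": 0,"y": 0,"z": 0,"ax": 0,"ay": 0,"az": 0},
    {"fingers": -1,"x": 0,"y": 0,"z": 0,"ax": 0,"ay": 0,"az": 0}
  ]
}}

```text
clock: 14.75
tcp_pos: [0.5213, -0.2213, 0.2429]
orientation: [1.982, 2.434, 0.001]
contact_force: [3.3, -3.3, -9.4]
grip_width: 0.0122
gripper_force: 50.1
```

```bash
python3 arc.py 0 3 1
python3 - <<'E'
from h import *
from bench import r
f=r.grab_frame("scene");P=cloud(f);H,S,V=cv2.split(cv2.cvtColor(f["frame"],cv2.COLOR_RGB2HSV))
hx=np.array([.6355,-.198]);a=np.radians(11.6);e=np.array([np.cos(a),np.sin(a)])
u=(P[...,:2]-hx)@e;v=(P[...,:2]-hx)@[-e[1],e[0]];w=P[...,2]-.09
m=(S>120)&((H<8)|(H>172))&(np.abs(v)<.115)&(w>.015)&(w<.2)&(np.abs(u)<.2)
c=np.polyfit(w[m],u[m],1);print(m.sum(),"lid angle deg",90+np.degrees(np.arctan(c[0])),"u at w=0 (mm)",c[1]*1e3, "std",np.std(u[m]-np.polyval(c,w[m]))*1e3)
E
```

```text
u,w mm -116.5 152.9 R 192.2 lid deg 51.16 F [ 3.3 -3.3 -9.4] w 0.0122 off 0.1
[[3.0, 0.0005, -0.0098]]
3779 lid angle deg 49.66665969747655 u at w=0 (mm) 10.844333435100822 std 2.768015311721542
```

```bash
sed -i 's/hx=np.array.*;ex=/hx=np.array([.636,-.1979]);ex=/; s/w=p\[2\]-.09$/w=p[2]-.0965/' arc.py; python3 arc.py 50 80 10
```

```text
u,w mm -117.0 146.4 R 187.4 lid deg 49.83 F [ 4.  -3.5 -8.8] w 0.0119 off 0.1
[[53.0, 0.0078, -0.0059], [56.0, 0.0081, -0.0055], [59.0, 0.0084, -0.005], [62.0, 0.0086, -0.0046], [65.0, 0.0089, -0.0041], [68.0, 0.0091, -0.0037], [71.0, 0.0093, -0.0032], [74.0, 0.0094, -0.0027], [77.0, 0.0095, -0.0022], [80.0, 0.0096, -0.0017]]
```

>>> {"name": "arm_command", "arguments": {
  "rows": [
    {"fingers": -1,"x": 0,"y": 0.0078,"z": -0.0059,"ax": 0,"ay": 0,"az": 0},
    {"fingers": -1,"x": 0,"y": 0.0081,"z": -0.0055,"ax": 0,"ay": 0,"az": 0},
    {"fingers": -1,"x": 0,"y": 0.0084,"z": -0.005,"ax": 0,"ay": 0,"az": 0},
    {"fingers": -1,"x": 0,"y": 0.0086,"z": -0.0046,"ax": 0,"ay": 0,"az": 0},
    {"fingers": -1,"x": 0,"y": 0.0089,"z": -0.0041,"ax": 0,"ay": 0,"az": 0},
    {"fingers": -1,"x": 0,"y": 0,"z": 0,"ax": 0,"ay": 0,"az": 0}
  ]
}}

```text
clock: 15.3
tcp_pos: [0.5626, -0.2129, 0.2699]
orientation: [1.983, 2.436, 0.001]
contact_force: [-5.9, -0.7, 7.2]
grip_width: 0.0118
gripper_force: 49.8
```

```bash
python3 arc.py 65 95 10
```

```text
u,w mm -74.9 173.4 R 188.9 lid deg 65.11 F [-5.9 -0.7  7.2] w 0.0118 off 0.1
[[68.0, 0.0091, -0.0037], [71.0, 0.0093, -0.0032], [74.0, 0.0094, -0.0027], [77.0, 0.0095, -0.0022], [80.0, 0.0096, -0.0017], [83.0, 0.0097, -0.0012], [86.0, 0.0098, -0.0007], [89.0, 0.0098, -0.0002], [92.0, 0.0098, 0.0003], [95.0, 0.0098, 0.0009]]
```

>>> {"name": "arm_command", "arguments": {
  "rows": [
    {"fingers": -1,"x": 0,"y": 0.0085,"z": -0.0047,"ax": 0,"ay": 0,"az": 0},
    {"fingers": -1,"x": 0,"y": 0.0093,"z": -0.0032,"ax": 0,"ay": 0,"az": 0},
    {"fingers": -1,"x": 0,"y": 0.0094,"z": -0.0027,"ax": 0,"ay": 0,"az": 0},
    {"fingers": -1,"x": 0,"y": 0.0095,"z": -0.0022,"ax": 0,"ay": 0,"az": 0},
    {"fingers": -1,"x": 0,"y": 0.0096,"z": -0.0017,"ax": 0,"ay": 0,"az": 0},
    {"fingers": -1,"x": 0,"y": 0,"z": 0,"ax": 0,"ay": 0,"az": 0}
  ]
}}

```text
clock: 15.8
tcp_pos: [0.6093, -0.2032, 0.2838]
orientation: [1.98, 2.435, 0.002]
contact_force: [-3.3, -0.9, 7.6]
grip_width: 0.0121
gripper_force: 52.7
```

```bash
python3 arc.py 80 103.2 9; python3 go.py .5 -.2 .25
```

```text
u,w mm -27.2 187.3 R 189.2 lid deg 80.2 F [-3.3 -0.9  7.6] w 0.0121 off 0.1
[[82.5778, 0.0083, -0.0011], [85.1556, 0.0084, -0.0007], [87.7333, 0.0084, -0.0003], [90.3111, 0.0084, 0.0001], [92.8889, 0.0084, 0.0005], [95.4667, 0.0084, 0.0008], [98.0444, 0.0083, 0.0012], [100.6222, 0.0083, 0.0016], [103.2, 0.0082, 0.002]]
t 15.8 tcp [ 0.6093 -0.2032  0.2838] shift [ 0.0255 -0.1065  0.0334] tilt [ 0.003 -0.001] F [-3.3 -0.9  7.6] w 0.0121 gf 52.7
yaw y 11.77 q [-0.36  0.51  0.85  1.64 -0.41  1.18  0.79]
```

Going on to about 100°, then measuring the lid with the camera.

>>> {"name": "arm_command", "arguments": {
  "rows": [
    {"fingers": -1,"x": 0,"y": 0.0083,"z": -0.0016,"ax": 0,"ay": 0,"az": 0},
    {"fingers": -1,"x": 0,"y": 0.0084,"z": -0.0007,"ax": 0,"ay": 0,"az": 0},
    {"fingers": -1,"x": 0,"y": 0.0084,"z": -0.0003,"ax": 0,"ay": 0,"az": 0},
    {"fingers": -1,"x": 0,"y": 0.0084,"z": 0.0001,"ax": 0,"ay": 0,"az": 0},
    {"fingers": -1,"x": 0,"y": 0.0084,"z": 0.0005,"ax": 0,"ay": 0,"az": 0},
    {"fingers": -1,"x": 0,"y": 0.0084,"z": 0.0008,"ax": 0,"ay": 0,"az": 0},
    {"fingers": -1,"x": 0,"y": 0.0083,"z": 0.0012,"ax": 0,"ay": 0,"az": 0},
    {"fingers": -1,"x": 0,"y": 0.006,"z": 0.001,"ax": 0,"ay": 0,"az": 0},
    {"fingers": -1,"x": 0,"y": 0,"z": 0,"ax": 0,"ay": 0,"az": 0}
  ]
}}

```text
clock: 16.55
tcp_pos: [0.6711, -0.1904, 0.2806]
orientation: [1.983, 2.435, -0.0]
contact_force: [0.7, -2.1, 0.2]
grip_width: 0.0121
gripper_force: 54.3
```

```bash
cat > lid.py <<'E'
from h import *
from bench import r
f=r.grab_frame("scene");P=cloud(f);H,S,V=cv2.split(cv2.cvtColor(f["frame"],cv2.COLOR_RGB2HSV))
hx=np.array([.6355,-.198]);a=np.radians(11.6);e=np.array([np.cos(a),np.sin(a)])
u=(P[...,:2]-hx)@e;v=(P[...,:2]-hx)@[-e[1],e[0]];w=P[...,2]-.09
m=(S>120)&((H<8)|(H>172))&(np.abs(v)<.115)&(w>.015)&(w<.2)&(np.abs(u)<.2)
c=np.polyfit(w[m],u[m],1);print(m.sum(),"lid deg",90+np.degrees(np.arctan(c[0])),"u0 mm",c[1]*1e3,"std",np.std(u[m]-np.polyval(c,w[m]))*1e3)
cv2.imwrite("pics/s6.png",cv2.resize(f["frame"][100:310,150:430],None,fx=2.5,fy=2.5)[:,:,::-1])
E
python3 arc.py 80 103.2 9; python3 lid.py
```

```text
u,w mm 35.9 184.1 R 187.5 lid deg 99.49 F [ 0.7 -2.1  0.2] w 0.0121 off 0.3
[[82.5778, 0.0083, -0.0011], [85.1556, 0.0084, -0.0007], [87.7333, 0.0084, -0.0003], [90.3111, 0.0084, 0.0001], [92.8889, 0.0084, 0.0005], [95.4667, 0.0084, 0.0008], [98.0444, 0.0083, 0.0012], [100.6222, 0.0083, 0.0016], [103.2, 0.0082, 0.002]]
2654 lid deg 98.98654089548756 u0 mm 6.639903229400537 std 5.4476071571553675
```

View pics/s6.png

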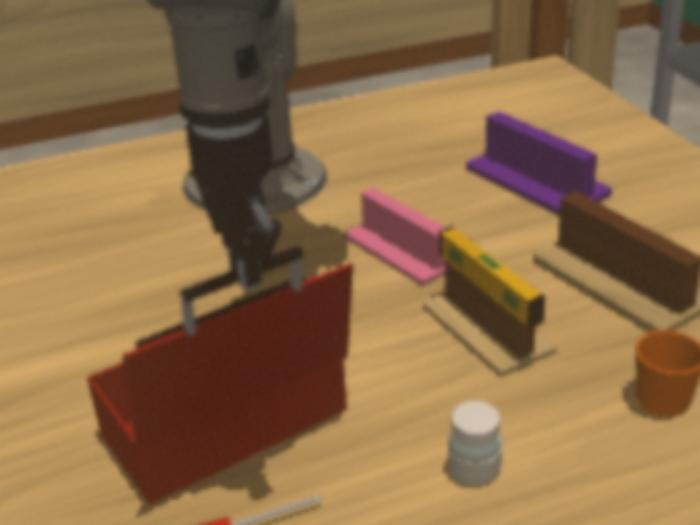

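The lid is at about 99°, still gripped at crop (250,270). The level stands on the rest and the bystanders are unmoved. About 3.8° remain.

>>> {"name": "arm_command", "arguments": {
  "rows": [
    {"fingers": -1,"x": 0,"y": 0.006,"z": 0.0013,"ax": 0,"ay": 0,"az": 0},
    {"fingers": -1,"x": 0,"y": 0.006,"z": 0.0014,"ax": 0,"ay": 0,"az": 0},
    {"fingers": -1,"x": 0,"y": 0,"z": 0,"ax": 0,"ay": 0,"az": 0},
    {"fingers": -1,"x": 0,"y": 0,"z": 0,"ax": 0,"ay": 0,"az": 0},
    {"fingers": -1,"x": 0,"y": 0,"z": 0,"ax": 0,"ay": 0,"az": 0},
    {"fingers": -1,"x": 0,"y": 0,"z": 0,"ax": 0,"ay": 0,"az": 0}
  ]
}}

```text
clock: 17.1
tcp_pos: [0.6807, -0.1885, 0.2784]
orientation: [-1.985, -2.434, 0.001]
contact_force: [-2.3, -3.4, 0.3]
grip_width: 0.0119
gripper_force: 54.2
```

```bash
python3 arc.py 80 103.2 1; python3 lid.py;python3 go.py .5 -.2 .25
```

```text
u,w mm 45.7 181.9 R 187.5 lid deg 102.58 F [-2.3 -3.4  0.3] w 0.0119 off 0.2
[[103.2, 0.0751, 0.0041]]
2414 lid deg 102.03300375535369 u0 mm 6.780588309151626 std 4.8368251040997166
t 17.15 tcp [ 0.6807 -0.1885  0.2784] shift [ 0.0251 -0.1793  0.0285] tilt [-0.001  0.   ] F [-2.3 -3.4 -1.6] w 0.0121 gf 54.2
yaw y 11.62 q [-0.32  0.63  0.81  1.48 -0.47  1.24  0.75]
```

A last 0.7°, settle, and check the level and jar once more before handing in.

>>> {"name": "arm_command", "arguments": {
  "rows": [
    {"fingers": -1,"x": 0,"y": 0.0025,"z": 0.0006,"ax": 0,"ay": 0,"az": 0},
    {"fingers": -1,"x": 0,"y": 0,"z": 0,"ax": 0,"ay": 0,"az": 0},
    {"fingers": -1,"x": 0,"y": 0,"z": 0,"ax": 0,"ay": 0,"az": 0},
    {"fingers": -1,"x": 0,"y": 0,"z": 0,"ax": 0,"ay": 0,"az": 0},
    {"fingers": -1,"x": 0,"y": 0,"z": 0,"ax": 0,"ay": 0,"az": 0},
    {"fingers": -1,"x": 0,"y": 0,"z": 0,"ax": 0,"ay": 0,"az": 0}
  ]
}}

```text
clock: 17.65
tcp_pos: [0.6839, -0.1878, 0.2779]
orientation: [1.984, 2.435, 0.0]
contact_force: [-1.2, -4.1, -1.6]
grip_width: 0.012
gripper_force: 53.6
```

```bash
python3 arc.py 80 103.2 1; python3 lid.py
python3 - <<'E'
from h import *
from bench import r
f=r.grab_frame("top");Z=cloud(f)[...,2]
m=np.zeros(Z.shape,bool);m[130:230,255:320]=1
m=biggest(m&(Z>.09)&(Z<.13));print("level",box(f,m,.11))
print(r.hand_in())
E
```

```text
u,w mm 48.9 181.4 R 187.9 lid deg 103.56 F [-1.2 -4.1 -1.6] w 0.012 off 0.3
[[103.2, 0.0751, 0.0041]]
2351 lid deg 102.99377114966384 u0 mm 6.801046209896109 std 4.9206217979885505
level (array([545.1, 156.3]), array([189.1,  22.4]), 8.02)
the job is handed in; nothing more can be done
None
```

The job is handed in (no verdict was returned): the level stands on the rest, about 1 mm off its centre line, and the lid is held by its handle at about 103°, with no sign that the jar, tub or screwdriver moved.

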